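# Empty a mould half through a sprung flap and park it on end

## Task

Take the aluminium mould half with the two carbon inserts in it to the blue parts hopper, push the orange sprung flap open with the mould's open end and, holding the flap open with it, tip both inserts out of the mould into the hopper. Then let the flap close again and stand the empty mould upright, open end down, in the middle of the yellow mat, and let go of it. Do not topple or shift the twin mould standing beside the mat or the other things on the bench.

Things in the scene. Friction and masses are not known exactly. Their poses are not given: they have to be found in the camera images.
- mould: Aluminium mould half lying flat: 120 long (x), 62 wide (y), 24 thick (z), 0.3 to 0.45 kg. A channel in its top, 42 wide, 13 deep, runs along x, closed by a 10 wall at the -x end and open, without a lip, at the +x end. Side walls 10, floor 11. Lightly gripped it can pivot between the fingers. Origin: centre of the underside; z up through the channel. It stands freely on its square-cut open end (foot 62 x 24).
- mould_lip (a point): On the mould: middle of the lower edge of its open end (60 along +x from the mould's origin, on the underside).
- insert0: Black carbon insert with a brass dot, 24 x 20 x 10, 20 g, lying loose and flat in the mould's channel. Origin: centre of its underside. It stays put in the channel on slopes under 20 degrees and slides by itself over 40 degrees.
- insert1: The second insert, the same as the first, nearer the open end.
- hopper: Fixed blue parts hopper with see-through sides, 140 (x) x 130 (y) x 150 high, walls 6. Origin: centre of its underside. Its inlet side is the -x face. The top is level: the orange flap fills it from the -x wall to 80 further on, between the side walls (inner width 118); the last 46 on the +x side is a fixed blue cover.
- hopper_inlet (a point): Middle of the flap's hinge line, at the top of the hopper's -x wall (64 from the hopper's centre towards its -x, 150 above the bench). The hinge runs along the hopper's y.
- flap (a joint): Orange flap, 82 long x 112 wide x 3, flush with the hopper's top, hinged at its -x edge: its +x edge swings down into the hopper. 0 shut (level), grows to 1.4 rad as it is pushed down. A weak spring shuts it (0.06 Nm shut, 0.13 Nm fully open: 1 to 3 N pushes it down); the inserts' weight alone does not open it. Opened, its slope is a chute.
- mat: Fixed yellow rubber mat, 130 x 130 x 4. Origin: centre of its underside, on the bench; the top is 4 higher.
- twin: A second, identical, empty mould half, standing loose on its open end beside the mat (on the mat's +x side, 120 high, 62 wide along the mat's y, 24 thick along the mat's x). Origin: centre of its foot, 135 to 150 from the mat's centre. Leave it standing.
- tape: Bystander: yellow tape roll, 90 across, 24 high, lying flat. Origin: centre of its underside.
- resin: Bystander: amber jar, 52 across, 110 high. Origin: centre of its underside.
- hammer: Bystander: hammer lying on the bench. Origin under its middle.
- brush: Bystander: brush lying on the bench. Origin under its middle.
- carton: Bystander: cardboard box 90 x 70 x 60. Origin: centre of its underside.
- blade: Bystander: black carbon blade 250 x 45 x 12 lying flat. Origin under its middle.
Things that resemble listed ones, but are neither listed nor needed, are in the scene too. Leave any black or red look-alike of the mould alone.

How it is judged:
On the way, in this order (a step that is already met when the one before it is completed fails the run):
1. the mould is lifted with both inserts in its channel (height (world z) of mould above 0.05 m and x of insert0 in the frame of mould between -0.06 and 0.06 m and y of insert0 in the frame of mould between -0.025 and 0.025 m and z of insert0 in the frame of mould between 0 and 0.03 m and x of insert1 in the frame of mould between -0.06 and 0.06 m and y of insert1 in the frame of mould between -0.025 and 0.025 m and z of insert1 in the frame of mould between 0 and 0.03 m), for 0.2 s.
2. the mould's open end holds the flap open (over 0.35 rad), in the opening and below the hopper's top (value of joint flap above 0.35 rad and height (world z) of mould_lip below 0.15 m and x of mould_lip in the frame of hopper between -0.064 and 0.03 m and y of mould_lip in the frame of hopper between -0.06 and 0.06 m), for 0.1 s.
3. both inserts are inside the hopper (x of insert0 in the frame of hopper between -0.068 and 0.068 m and y of insert0 in the frame of hopper between -0.063 and 0.063 m and z of insert0 in the frame of hopper between 0 and 0.08 m and x of insert1 in the frame of hopper between -0.068 and 0.068 m and y of insert1 in the frame of hopper between -0.063 and 0.063 m and z of insert1 in the frame of hopper between 0 and 0.08 m), for 0.1 s.
At the end, for the whole second after the job is handed in: Both inserts lie in the hopper, the flap is shut (within 0.08 rad), the mould stands released and still (at most a slight rocking) on its open end on the mat, within 8 degrees of upright, the open end's lower edge within 45 mm of the mat's centre along each side; the twin still stands (all of step 3 and value of joint flap below 0.08 rad and angle between mould's own x axis and vertical above 3 rad and height (world z) of mould_lip below 0.012 m and x of mould_lip in the frame of mat between -0.045 and 0.045 m and y of mould_lip in the frame of mat between -0.045 and 0.045 m and linear speed of mould below 0.04 m/s and angular speed of mould below 0.5 rad/s and angle between twin's own z axis and vertical below 0.1 rad); the robot touches nothing.
It fails at once if the twin mould is tipped or shifted by more than 20 mm (angle between twin's own z axis and vertical above 0.25 rad or distance of twin from where it was at the start of the episode above 0.02 m).
It fails at once if another thing on the bench is shifted by more than 30 mm (distance of any of tape, resin, hammer, brush, carton, blade from where it was at the start of the episode above 0.03 m).
It also fails if it takes over 64 s, if anything falls off the work surface, if the arm or the gripper's body presses on something with over 40 N, if the wrist force passes 120 N, or if a joint passes its speed limit or range.

## Robot

A 7-joint arm with a two-finger parallel gripper is mounted at the origin on the work surface. World frame = base frame: x ahead of the robot, y to its left, z up, the work surface at z = 0. Lengths are in m, angles in rad, forces in N, time in s.
With the tool pointing down it reaches from about 0.35 to 0.9 m from the base axis. Payload 19.9 kg.
Tool frame: the origin (TCP) lies midway between the tips of the shut fingers; the grasp point (between the pads) lies 19 mm behind it (robot.hold_point_z is the distance from the TCP to the grasp point, in m); z points along the fingers, y is the line along which they close (so a half turn about z gives the same grasp; the last joint's range is limited). The gripper opens to 94 mm and grips with 3 to 60 N. Pads are 16 mm wide; open, the fingers measure 119 mm over their backs; the gripper's body (75 mm by 177 mm) begins 78 mm behind the grasp point.
Start: joints at [-1.327, 0.417, -0.01, 1.614, 0.005, 1.111, -0.053], TCP at [0.176, 0.6, 0.205] pointing down, gripper open.
Joint ranges: [-2.81, 2.81], [-0.39, 2.02], [-1.27, 1.25], [0.06, 2.57], [-1.19, 4.33], [0.19, 2], [-2.82, 2.82]. Speed limits (rad/s): [1.89, 1.89, 2.39, 2.39, 3.01, 3.01, 3.01].

## Interface

Orientations are given as [roll, pitch, yaw] about the fixed x, y, z axes, in that order (R = Rz(yaw) Ry(pitch) Rx(roll)).
In Python, from plant import sensors, capture, robot gives the robot as it stands. The module is installed in compiled form; this text tells all that it offers.
- The arm moves only by the shell command python3 -m creep 'ROWS' [FORCE]. ROWS is JSON, a list of rows, each an object with "translation": the shift along the tool's x, y, z scaled (see below), a list of three; "rot": the turn, a rotation vector about the tool's x, y, z scaled (see below), a list of three; "hand": the gripper command: -1 is shut, 1 is fully open, values between are in proportion. In form: [{"translation": [dx, dy, dz], "rot": [ax, ay, az], "hand": hand}, ...]. A call has 1 to 12 rows; each row shifts and turns the commanded pose from where the row before left it, along the tool's axes as they then stand; what a row does not reach is not made up. The controller multiplies each number of a shift by 40 mm and each number of a turn by 360 degrees. A row lasts 1/12 s, in which the tool goes at most 41.7 mm and 7.16 degrees, less where a joint would pass 70% of its speed; a pose out of reach is approached as far as the arm can. A call with a number of a shift or a turn outside -1 to 1 is refused whole. A call with a gripper value outside its range is refused whole. The fingers move at their own pace and stop on an object; FORCE is the grip in N (left out, the last holds). Time passes only in rows, so rows that do not move let the fingers close. It gives the time, the measured TCP pose, the force, the opening and the grip force at its end, in the units of the state.
- sensors.observe(): the state, without advancing time (a new reading comes with each control period).
- capture(name): name is "side" or "top" or "wrist"; returns a dict with "pixels" (420x560x3 uint8, red, green, blue), "z_map" (420x560 float32, m along the optical axis (not along the pixel's ray), 0 where there is no reading), "camera_matrix" (3x3 intrinsics, pixels), "eye" and "rotation" of the camera in the world. Camera axes: x right, y down, z forward; pixel columns grow to the right and rows downward; lengths in m; the calibration is good to about 2 mm. A picture is of the moment at which its call begins.
- robot.sign_off(): hands the job in; it is judged then, once.
The state is a dict: "clock": time; "joint_positions": joint angles; "dq": joint speeds; "tau": joint torques, N m; "ee_pos": TCP position; "tcp_rot": TCP orientation; "force": force on the tool from outside, world axes, zero at the start; "ft_torque": the same for the moment, N m; "grip_width": finger opening in m; "grasp_force": force on a finger pad.
Only numpy, scipy, OpenCV 4.12 (cv2) and the standard library are available. Lean on these libraries where they do the work, as an engineer would, in place of code of your own. Each camera call takes 0.05 s, during which the arm holds its last target. There are 200 camera calls.

## Working session

There is one attempt and no reset: what is moved stays moved. The work goes in short steps, Python scripts to look and compute and a shell command to move; the robot and the scene stay as the last step left them, time stands still between calls to the robot, and variables do not carry over. Pictures are saved under pics/ and viewed, at most 10 in all, crops included, and the job is handed in when it is done.

```bash
mkdir -p pics; cat > h.py <<'E'
import numpy as np,cv2
from plant import sensors,capture,robot
def snap(cam,fn=None):
    c=capture(cam)
    if fn: cv2.imwrite('pics/'+fn,cv2.cvtColor(c['pixels'],cv2.COLOR_RGB2BGR))
    K=np.array(c['camera_matrix']);z=c['z_map'];h,w=z.shape
    v,u=np.mgrid[:h,:w]
    P=np.stack([(u-K[0,2])/K[0,0]*z,(v-K[1,2])/K[1,1]*z,z],-1)@np.array(c['rotation']).T+np.array(c['eye'])
    P[z==0]=np.nan
    return c,P
E
python3 - <<'E'
from h import *
for n in('top','side'):
    c,P=snap(n,n+'0.png');np.savez(n+'0.npz',P=P,px=c['pixels']);print(c['eye'],c['rotation'])
s=sensors.observe();print(s)
E
```

```text
Traceback (most recent call last):
  File "h.py", line 8, in snap
    P=np.stack([(u-K[0,2])/K[0,0]*z,(v-K[1,2])/K[1,1]*z,z],-1)@np.array(c['rotation']).T+np.array(c['eye'])
      ~~~~~~~~~~~~~~~~~~~~~~~~~~~~~~~~~~~~~~~~~~~~~~~~~~~~~~~~~~~~~~~~~~~~~~~~~~~~~~~~~~^~~~~~~~~~~~~~~~~~~
ValueError: operands could not be broadcast together with shapes (420,560) (3,)
```

```bash
ls -la pics; sleep 3; python3 -c "
import cv2,numpy as np
a=cv2.imread('pics/top0.png');cv2.imwrite('pics/top0b.png',cv2.resize(a,(784,588)))"
```

```text
total 336
drwxr-xr-x 2 agent agent   4096 Nov 30 11:29 .
drwxr-xr-x 3 agent agent   4096 Nov 30 11:29 ..
-rw-r--r-- 1 agent agent 332058 Nov 30 11:29 top0.png
```

```bash
sed -i "s/@np.array(c\['rotation'\]).T/@Rot.from_euler('xyz',c['rotation']).as_matrix().T/; 1a from scipy.spatial.transform import Rotation as Rot" h.py
python3 - <<'E'
from h import *
for n in('top','side'):
    c,P=snap(n,n+'0.png');np.savez(n+'0.npz',P=P,px=c['pixels']);print(c['eye'],c['rotation'])
    print([np.nanpercentile(P[...,2],q) for q in (5,25,50,75)])
s=sensors.observe();print(s)
a=cv2.imread('pics/top0.png');cv2.imwrite('pics/top0b.png',cv2.resize(a,(784,588)))
E
```

```text
[ 0.31288384 -0.00697203  1.44243795] [-3.01468865 -0.01124159 -1.54650741]
[np.float64(-0.7523852582017833), np.float64(-0.004822793777943535), np.float64(-0.0003649975152092422), np.float64(0.004411626853190298)]
[ 0.22180334 -1.12498817  0.81838979] [-2.13046387  0.01431695 -0.24967823]
[np.float64(-0.7466329489424156), np.float64(-0.0034284549643459616), np.float64(0.000596510445752596), np.float64(0.06969534658638715)]
{'clock': 0.15, 'joint_positions': array([-1.32650625,  0.4178113 , -0.01027369,  1.61398297,  0.00470126,
        1.11070684, -0.05300352]), 'dq': array([-0.00044632, -0.00217572, -0.0010997 , -0.00284954, -0.00266278,
       -0.00106426,  0.00038712]), 'tau': array([ 7.24292040e-04, -8.51529336e+01,  6.38421681e-01, -4.26132846e+01,
       -4.88679693e-02,  1.73396064e-02,  4.70741065e-05]), 'ee_pos': array([0.17614732, 0.59938805, 0.20500733]), 'tcp_rot': array([-3.14071155e+00,  8.87369792e-05,  2.85578030e+00]), 'force': array([-0.10788862, -0.34901418, -0.33171481]), 'ft_torque': array([ 0.001408  , -0.00506184,  0.00028629]), 'grasp_force': 0.0, 'grip_width': 0.09368031592303845}
```

View pics/top0b.png

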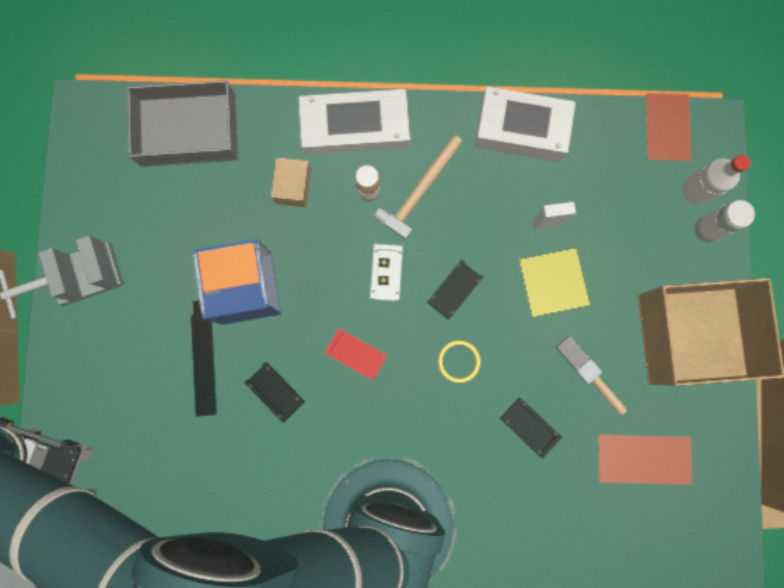

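View pics/side0.png

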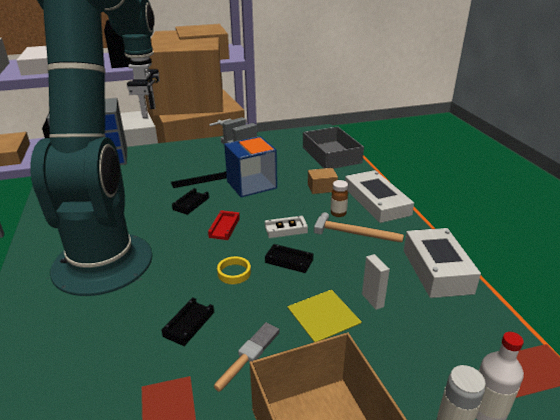

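Top view (784-px copy): the silver mould with two brass-dotted black inserts is at (386,272), twin standing at (557,213), mat (555,283), hopper (235,280) with the flap on its far (+x world) side. Look-alikes: black (456,289), (274,391), (530,427), red (356,354). Only (386,272) is aluminium with two dotted inserts. Confirming in a crop and measuring.

```bash
python3 - <<'E'
from h import *
d=np.load('top0.npz');P,px=d['P'],d['px']
a=cv2.cvtColor(px,cv2.COLOR_RGB2BGR)
c1=cv2.resize(a[165:225,250:310],(400,400),interpolation=cv2.INTER_CUBIC)
c2=cv2.resize(a[160:240,130:210],(400,400),interpolation=cv2.INTER_CUBIC)
cv2.imwrite('pics/crop.png',np.hstack([c1,c2]))
hsv=cv2.cvtColor(px,cv2.COLOR_RGB2HSV);H,S,V=[hsv[...,i].astype(int) for i in range(3)]
def box(name,m,win):
    m2=np.zeros(m.shape,np.uint8);u0,u1,v0,v1=win;m2[v0:v1,u0:u1]=m[v0:v1,u0:u1]
    n,l,st,_=cv2.connectedComponentsWithStats(m2)
    k=1+np.argmax(st[1:,4]);p=P[l==k];p=p[np.isfinite(p[:,2])]
    r=cv2.minAreaRect((p[:,:2]*1000).astype(np.float32))
    print(name,len(p),'c',np.round(r[0],1),'size',np.round(r[1],1),'ang',round(r[2],1),'z',np.round(np.percentile(p[:,2],[5,50,95]),4),'corners',cv2.boxPoints(r).round().tolist())
Z=P[...,2]
box('mould',(Z>0.008)&(Z<.04),(255,300,165,225))
box('mouldtop',(Z>0.019)&(Z<.04)&(S<60)&(V>120),(255,300,165,225))
box('mat',(H>22)&(H<35)&(S>100),(365,425,170,235))
box('flap',(H<20)&(H>5)&(S>150),(135,200,160,240))
box('hoptop',(Z>.14)&(Z<.16),(130,210,160,240))
box('twin',(Z>.11)&(Z<.13),(375,420,130,170))
# inserts dark
box('ins',(V<70)&(Z>.005),(258,296,180,195)); box('ins',(V<70)&(Z>.005),(258,296,195,208))
print(np.median(V[165:225,250:310]))
E
```

```text
mould 704 c [538.7  15.2] size [ 62.2 120.8] ang 87.6 z [0.009  0.0186 0.0274] corners [[477.0, -13.0], [598.0, -18.0], [600.0, 44.0], [480.0, 49.0]]
mouldtop 270 c [538.8  15.1] size [ 61.9 120.6] ang 87.6 z [0.0196 0.0236 0.0284] corners [[477.0, -13.0], [598.0, -18.0], [600.0, 43.0], [480.0, 48.0]]
mat 1691 c [ 529.4 -357.7] size [130.7 130. ] ang 12.7 z [-0.0016  0.0035  0.0086] corners [[451.0, -309.0], [480.0, -435.0], [607.0, -407.0], [579.0, -280.0]]
flap 995 c [519.4 328.2] size [ 74.9 107.4] ang 11.8 z [0.1448 0.1489 0.1534] corners [[472.0, 373.0], [494.0, 268.0], [567.0, 283.0], [545.0, 388.0]]
hoptop 2276 c [497.4 323.1] size [142.  131.9] ang 11.6 z [0.1444 0.1489 0.1534] corners [[415.0, 373.0], [441.0, 244.0], [580.0, 273.0], [554.0, 402.0]]
twin 194 c [ 663.3 -341.8] size [25.5 63. ] ang 9.4 z [0.1141 0.1192 0.1235] corners [[646.0, -313.0], [656.0, -375.0], [681.0, -371.0], [671.0, -309.0]]Traceback (most recent call last):
  File "<stdin>", line 22, in <module>
  File "<stdin>", line 11, in box
    return _wrapfunc(a, 'argmax', axis=axis, out=out, **kwds)
    return bound(*args, **kwds)
ValueError: attempt to get argmax of an empty sequence
```

View pics/crop.png

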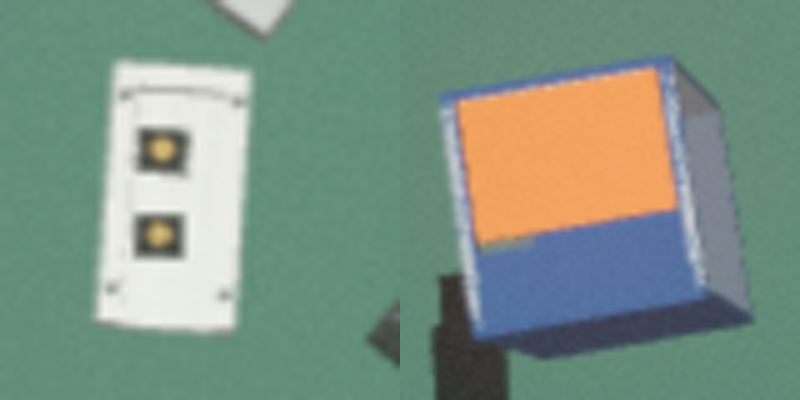

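The crop confirms the aluminium mould: closed wall at the far (world +x) end, open end towards the robot, two brass-dotted inserts. The hopper's flap hinge is on the world +x side.

```bash
python3 -m creep '[{"translation":[0,0,-0.8],"rot":[0,0,-0.013],"hand":1},{"translation":[0,0,-0.8],"rot":[0,0,-0.013],"hand":1},{"translation":[0,0,-0.8],"rot":[0,0,-0.013],"hand":1},{"translation":[-0.3,-0.7,-0.5],"rot":[0,0,0],"hand":1},{"translation":[-0.5,-0.7,0],"rot":[0,0,0],"hand":1},{"translation":[-0.5,-0.7,0],"rot":[0,0,0],"hand":1},{"translation":[-0.5,-0.7,0],"rot":[0,0,0],"hand":1},{"translation":[-0.5,-0.7,0],"rot":[0,0,0],"hand":1},{"translation":[-0.5,-0.7,0],"rot":[0,0,0],"hand":1},{"translation":[-0.5,-0.7,0],"rot":[0,0,0],"hand":1},{"translation":[-0.5,-0.7,0],"rot":[0,0,0],"hand":1},{"translation":[-0.5,-0.7,0],"rot":[0,0,0],"hand":1}]'
python3 -m creep '[{"translation":[-0.5,-0.7,0],"rot":[0,0,0],"hand":1},{"translation":[-0.5,-0.7,0],"rot":[0,0,0],"hand":1},{"translation":[-0.5,-0.7,0],"rot":[0,0,0],"hand":1},{"translation":[-0.5,-0.7,0],"rot":[0,0,0],"hand":1},{"translation":[-0.5,-0.7,0],"rot":[0,0,0],"hand":1},{"translation":[-0.5,-0.7,0],"rot":[0,0,0],"hand":1},{"translation":[-0.5,-0.7,0],"rot":[0,0.014,0],"hand":1},{"translation":[-0.5,-0.7,0],"rot":[0,0.014,0],"hand":1},{"translation":[0,-0.5,0],"rot":[0,0.014,0],"hand":1},{"translation":[0,0,0],"rot":[0,0.014,0],"hand":1},{"translation":[0,0,0],"rot":[0,0.014,0],"hand":1},{"translation":[0,0,0],"rot":[0,0.014,0],"hand":1}]'
python3 - <<'E'
from h import *
s=sensors.observe();print(s['clock'],s['joint_positions'].round(3),s['ee_pos'].round(4),s['tcp_rot'].round(4),s['force'])
d=np.load('top0.npz');P=d['P']
def hts(x0,x1,y0,y1):
    m=(P[...,0]>x0)&(P[...,0]<x1)&(P[...,1]>y0)&(P[...,1]<y1);return np.nanpercentile(P[m][:,2],[50,95]).round(4)
for i in range(480,602,12):print(i,hts((i-6)/1e3,(i+6)/1e3,.003,.027))
print('hammer',hts(.61,.75,-.08,.08))
E
```

```text
clock: 1.15
ee_pos: [0.3383, 0.3392, 0.3214]
tcp_rot: [3.142, -0.0, 3.101]
force: [1.3, 0.4, 0.1]
grip_width: 0.0941
grasp_force: 0.0
clock: 2.15
ee_pos: [0.4879, 0.0902, 0.3198]
tcp_rot: [3.141, -0.532, 3.1]
force: [-0.1, -0.1, 0.9]
grip_width: 0.0938
grasp_force: 0.0
2.15 [-0.474  0.462  0.436  1.441 -0.231  1.813  1.508] [0.4879 0.0902 0.3198] [ 3.1412 -0.532   3.1004] [-0.07877551 -0.12555678  0.93688974]
480 [0.0065 0.0122]
492 [0.0114 0.017 ]
504 [0.0105 0.0152]
516 [0.0184 0.0231]
528 [0.0195 0.0242]
540 [0.0107 0.0171]
552 [0.0179 0.0243]
564 [0.0189 0.0236]
576 [0.0105 0.0166]
588 [0.015 0.028]
600 [0.0239 0.0278]
hammer [0.0018 0.1079]
```

```bash
cat >> h.py <<'E'
def to(target,rpy=None):
    s=sensors.observe();d=np.array(target)-s['ee_pos']
    R=Rot.from_euler('xyz',s['tcp_rot']);t=R.inv().apply(d)
    print('now',round(s['clock'],2),s['ee_pos'].round(4),s['tcp_rot'].round(3),'q',s['joint_positions'].round(2),'F',s['force'].round(1),'w',round(s['grip_width'],4),round(s['grasp_force'],1))
    print('units',(t/.04).round(2),'len rows',np.linalg.norm(d)/.0417)
    if rpy is not None: print('rot units total',((R.inv()*Rot.from_euler('xyz',rpy)).as_rotvec()/(2*np.pi)).round(4))
E
python3 -c "
from h import *
to([.549,.015,.06],[np.pi,-.532,3.0997]); to([.549,.015,.006])"
```

```text
now 2.15 [0.4879 0.0902 0.3198] [ 3.141 -0.532  3.1  ] q [-0.47  0.46  0.44  1.44 -0.23  1.81  1.51] F [-0.1 -0.1  0.9] w 0.0938 0.0
units [-4.68 -1.82  4.78] len rows 6.6490819247232755
rot units total [ 0.     -0.      0.0001]
now 2.15 [0.4879 0.0902 0.3198] [ 3.141 -0.532  3.1  ] q [-0.47  0.46  0.44  1.44 -0.23  1.81  1.51] F [-0.1 -0.1  0.9] w 0.0938 0.0
units [-5.36 -1.82  5.95] len rows 7.875342452290315
```

```bash
python3 -m creep '[{"translation":[-0.48,-0.18,0.48],"rot":[0,0,0],"hand":1},{"translation":[-0.48,-0.18,0.48],"rot":[0,0,0],"hand":1},{"translation":[-0.48,-0.18,0.48],"rot":[0,0,0],"hand":1},{"translation":[-0.48,-0.18,0.48],"rot":[0,0,0],"hand":1},{"translation":[-0.48,-0.18,0.48],"rot":[0,0,0],"hand":1},{"translation":[-0.48,-0.18,0.48],"rot":[0,0,0],"hand":1},{"translation":[-0.48,-0.18,0.48],"rot":[0,0,0],"hand":1},{"translation":[-0.48,-0.18,0.48],"rot":[0,0,0],"hand":1},{"translation":[-0.48,-0.18,0.48],"rot":[0,0,0],"hand":1},{"translation":[-0.36,-0.2,0.46],"rot":[0,0,0],"hand":1},{"translation":[0,0,0],"rot":[0,0,0],"hand":1}]'
python3 - <<'E'
from h import *
to([.549,.015,.006],[np.pi,-.532,3.0997])
snap('wrist','w1.png')
E
```

```text
clock: 3.07
ee_pos: [0.5481, 0.0135, 0.0562]
tcp_rot: [-3.139, -0.534, 3.098]
force: [0.2, -0.4, -0.2]
grip_width: 0.0945
grasp_force: 0.0
now 3.07 [0.5481 0.0135 0.0562] [-3.139 -0.534  3.098] q [-0.31  0.83  0.4   1.49 -0.29  1.43  1.7 ] F [ 0.2 -0.4 -0.2] w 0.0945 0.0
units [-0.66  0.04  1.07] len rows 1.2047338644899643
rot units total [-0.0002 -0.0003 -0.0002]
```

View pics/w1.png

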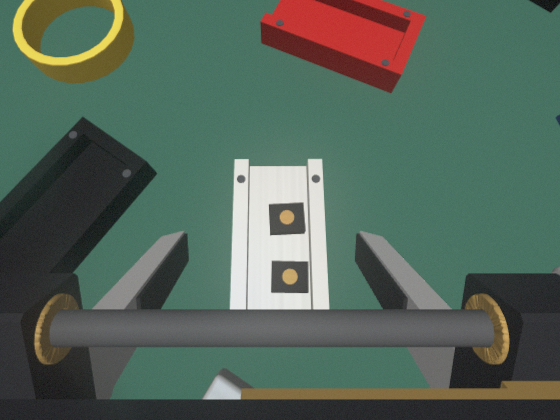

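The wrist view shows the mould's open end at (279,165) with both inserts at (287,217), (290,276), centred between the fingertips (188 / 357). Descend and grip.

```bash
python3 -m creep '[{"translation":[-0.22,0.01,0.35],"rot":[0,0,0],"hand":1},{"translation":[-0.22,0.01,0.36],"rot":[0,0,0],"hand":1},{"translation":[-0.22,0.02,0.36],"rot":[0,0,0],"hand":1},{"translation":[0,0,0],"rot":[0,0,0],"hand":1},{"translation":[0,0,0],"rot":[0,0,0],"hand":-1},{"translation":[0,0,0],"rot":[0,0,0],"hand":-1},{"translation":[0,0,0],"rot":[0,0,0],"hand":-1},{"translation":[0,0,0],"rot":[0,0,0],"hand":-1},{"translation":[0,0,0],"rot":[0,0,0],"hand":-1},{"translation":[0,0,0],"rot":[0,0,0],"hand":-1},{"translation":[0,0,0],"rot":[0,0,0],"hand":-1},{"translation":[0,0,0],"rot":[0,0,0],"hand":-1}]' 60
python3 -c "
from h import *
to([.549,.015,.056])"
```

```text
clock: 4.12
ee_pos: [0.5517, 0.017, 0.0105]
tcp_rot: [3.141, -0.527, 3.101]
force: [0.8, 1.7, 5.9]
grip_width: 0.0614
grasp_force: 60.0
now 4.12 [0.5517 0.017  0.0105] [ 3.141 -0.527  3.101] q [-0.3   0.89  0.39  1.49 -0.31  1.37  1.71] F [0.8 1.7 5.9] w 0.0614 60.0
units [ 0.63 -0.05 -0.95] len rows 1.0932433635952514
```

```bash
python3 -m creep '[{"translation":[0.12,0,-0.21],"rot":[0,0,0],"hand":-1},{"translation":[0.25,0,-0.43],"rot":[0,0,0],"hand":-1},{"translation":[0.25,0,-0.43],"rot":[0,0,0],"hand":-1},{"translation":[0.25,0,-0.43],"rot":[0,0,0],"hand":-1},{"translation":[0.25,0,-0.43],"rot":[0,0,0],"hand":-1},{"translation":[0.25,0,-0.43],"rot":[0,0,0],"hand":-1},{"translation":[0.12,0,-0.21],"rot":[0,0,0],"hand":-1},{"translation":[0,0,0],"rot":[0,0,0],"hand":-1},{"translation":[0,0,0],"rot":[0,0,0],"hand":-1},{"translation":[0,0,0],"rot":[0,0,0],"hand":-1}]' 60
cat >> h.py <<'E'
def mould(fn=None):
    "estimate slope of mould in the tool frame from wrist view (light, low-saturation pixels near the grasp)"
    c,P=snap('wrist',fn);s=sensors.observe()
    R=Rot.from_euler('xyz',s['tcp_rot']);T=R.inv().apply((P-s['ee_pos']).reshape(-1,3)).reshape(P.shape)
    hsv=cv2.cvtColor(c['pixels'],cv2.COLOR_RGB2HSV)
    m=(hsv[...,1]<50)&(hsv[...,2]>140)&(abs(T[...,1])<.034)&(T[...,2]>-.06)&(T[...,2]<.15)&(T[...,0]<.15)&(T[...,0]>-.1)
    w=m&(abs(T[...,1])>.0235); q=T[w]
    k=np.polyfit(q[:,0],q[:,2],1); e=np.abs(q[:,2]-np.polyval(k,q[:,0]));k=np.polyfit(q[e<.004][:,0],q[e<.004][:,2],1)
    ang=np.arctan(k[0]); i=np.argmax(q[:,0]);print('n',len(q),'rim z=kx+c',k.round(4),'angle deg in tool',np.degrees(ang).round(1),'max x',np.percentile(q[:,0],99).round(4),'max y range',np.percentile(q[:,1],[1,99]).round(4))
    # world direction of mould +x and lip
    ex=np.array([np.cos(ang),0,np.sin(ang)]); ez=np.array([np.sin(ang),0,-np.cos(ang)])
    xm=np.percentile(q[:,0],99); rim=np.array([xm,0,np.polyval(k,xm)]); lip=rim-.024*ez
    print('mould x world',R.apply(ex).round(3),'lip tool',lip.round(4),'lip world',(R.apply(lip)+s['ee_pos']).round(4))
    return c,P,T
E
python3 -c "
from h import *
to([.549,.015,.096]); mould('w2.png')"
```

```text
clock: 4.95
ee_pos: [0.5511, 0.0167, 0.1277]
tcp_rot: [-3.141, -0.529, 3.101]
force: [-0.1, 0.3, -3.9]
grip_width: 0.0613
grasp_force: 60.0
now 4.95 [0.5511 0.0167 0.1277] [-3.141 -0.529  3.101] q [-0.32  0.74  0.42  1.45 -0.26  1.54  1.68] F [-0.1  0.3 -3.9] w 0.0613 60.0
units [-0.36 -0.04  0.71] len rows 0.7630112377289895
n 5384 rim z=kx+c [ 0.5852 -0.0156] angle deg in tool 30.3 max x 0.0677 max y range [-0.0335  0.0336]
mould x world [-0.999  0.041  0.   ] lip tool [0.0556 0.     0.0447] lip world [0.4806 0.0195 0.1171]
```

View pics/w2.png

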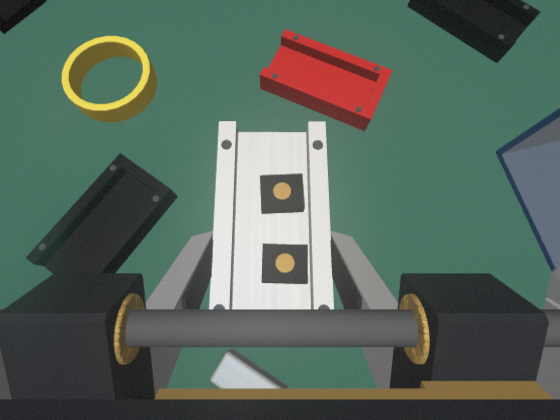

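The mould is level in the grip (30.3° to the tool, as measured), both inserts still in the channel. Now plan the hopper stages.

```bash
cat >> h.py <<'E'
HC=np.array([.4974,.3231,0]);HY=np.radians(191.7);A=np.radians(30.3);LX,LZ=.0706,-.0106
def pose(lip,tilt,yaw):
    t=np.radians(tilt);ex=Rot.from_euler('zy',[0,0]).as_matrix()
    h=np.array([np.cos(yaw),np.sin(yaw),0]);up=np.array([0,0,1.])
    mx=h*np.cos(t)-up*np.sin(t);mz=h*np.sin(t)+up*np.cos(t);my=np.cross(mz,mx)
    p=np.array(lip)-LX*mx-LZ*mz
    tz=mx*np.sin(A)-mz*np.cos(A);tx=mx*np.cos(A)+mz*np.sin(A);ty=np.cross(tz,tx)
    return p,Rot.from_matrix(np.stack([tx,ty,tz],1))
def hl(x,z,y=0): return HC+Rot.from_euler('z',HY).apply([x,y,z])
def plan(stages,frm=None):
    "stages: (lip,tilt,yaw,rows); prints per-row units for rotation first then shift in the mean frame"
    s=sensors.observe();p,R=(s['ee_pos'],Rot.from_euler('xyz',s['tcp_rot']))
    for lip,tilt,yaw,n in stages:
        p2,R2=pose(lip,tilt,yaw);rv=(R.inv()*R2).as_rotvec()
        for i in range(1): pass
        Ra=R*Rot.from_rotvec(rv*(.5-.5/n)); 
        print('tcp',p2.round(4),'n',n,'shift/row',(Ra.inv().apply(p2-p)/n/.04).round(3),'rot/row',(rv/n/2/np.pi).round(4))
        p,R=p2,R2
E
python3 -c "
from h import *
to([.55,.017,.2])
plan([(hl(-.022,.26),0,HY,18),(hl(-.022,.18),15,HY,6),(hl(-.022,.14),30,HY,4),(hl(-.022,.095),60,HY,8)])"
```

```text
now 5.0 [0.5511 0.0167 0.1276] [-3.141 -0.53   3.101] q [-0.32  0.74  0.42  1.45 -0.26  1.54  1.68] F [-0.1 -0.3 -5.4] w 0.0614 60.0
units [ 0.94  0.01 -1.55] len rows 1.735542702105274
tcp [0.5881 0.3419 0.2706] n 18 shift/row [ 0.027  0.447 -0.214] rot/row [ 0.0011 -0.     -0.0019]
tcp [0.583  0.3408 0.2085] n 6 shift/row [-0.086 -0.     0.245] rot/row [ 0.     -0.0069 -0.    ]
tcp [0.5736 0.3389 0.1845] n 4 shift/row [ 0.034 -0.     0.158] rot/row [-0.     -0.0104  0.    ]
tcp [0.5445 0.3329 0.1614] n 8 shift/row [0.107 0.    0.05 ] rot/row [ 0.     -0.0104 -0.    ]
```

```bash
python3 -m creep '[{"translation":[0.02,0.2,-0.15],"rot":[0.001,0,-0.002],"hand":-1},{"translation":[0.03,0.33,-0.24],"rot":[0.001,0,-0.002],"hand":-1},{"translation":[0.03,0.44,-0.24],"rot":[0.001,0,-0.002],"hand":-1},{"translation":[0.03,0.44,-0.24],"rot":[0.001,0,-0.002],"hand":-1},{"translation":[0.03,0.44,-0.22],"rot":[0.001,0,-0.002],"hand":-1},{"translation":[0.03,0.44,-0.21],"rot":[0.001,0,-0.002],"hand":-1},{"translation":[0.03,0.44,-0.21],"rot":[0.001,0,-0.002],"hand":-1},{"translation":[0.03,0.44,-0.21],"rot":[0.001,0,-0.002],"hand":-1},{"translation":[0.03,0.44,-0.21],"rot":[0.001,0,-0.002],"hand":-1},{"translation":[0.03,0.44,-0.21],"rot":[0.001,0,-0.002],"hand":-1},{"translation":[0.03,0.44,-0.21],"rot":[0.001,0,-0.002],"hand":-1},{"translation":[0.03,0.44,-0.21],"rot":[0.001,0,-0.002],"hand":-1}]'
python3 -m creep '[{"translation":[0.03,0.44,-0.21],"rot":[0.001,0,-0.002],"hand":-1},{"translation":[0.03,0.44,-0.21],"rot":[0.001,0,-0.002],"hand":-1},{"translation":[0.03,0.44,-0.21],"rot":[0.001,0,-0.002],"hand":-1},{"translation":[0.03,0.44,-0.21],"rot":[0.001,0,-0.002],"hand":-1},{"translation":[0.03,0.44,-0.21],"rot":[0.001,0,-0.002],"hand":-1},{"translation":[0.03,0.44,-0.21],"rot":[0.001,0,-0.002],"hand":-1},{"translation":[0.02,0.36,-0.18],"rot":[0.001,0,-0.002],"hand":-1},{"translation":[0.01,0.2,-0.1],"rot":[0,0,0],"hand":-1},{"translation":[0,0,0],"rot":[0,0,0],"hand":-1}]'
python3 -c "
from h import *
to([.5881,.3419,.2706]); mould()
plan([(hl(-.022,.26),0,HY,2),(hl(-.022,.18),15,HY,6),(hl(-.022,.14),30,HY,4),(hl(-.022,.095),60,HY,8)])
# refine hopper from the side/top depth
P=snap('top','t2.png')[1]"
```

```text
clock: 6.0
ee_pos: [0.5827, 0.2166, 0.2262]
tcp_rot: [3.129, -0.527, -3.006]
force: [0.9, -0.2, -3.6]
grip_width: 0.0615
grasp_force: 60.0
clock: 6.75
ee_pos: [0.5838, 0.3463, 0.2851]
tcp_rot: [3.121, -0.525, -2.903]
force: [-0.0, -0.7, -4.0]
grip_width: 0.0615
grasp_force: 60.0
now 6.75 [0.5838 0.3463 0.2851] [ 3.121 -0.525 -2.903] q [-0.63  0.85  0.29  0.86 -0.33  1.97  1.38] F [-0.  -0.7 -4. ] w 0.0615 60.0
units [-0.25 -0.14  0.27] len rows 0.37754089649515815
n 5628 rim z=kx+c [ 0.587  -0.0161] angle deg in tool 30.4 max x 0.0677 max y range [-0.0335  0.0334]
mould x world [-0.974 -0.225 -0.005] lip tool [0.0556 0.     0.0443] lip world [0.5156 0.3289 0.274 ]
tcp [0.5881 0.3419 0.2706] n 2 shift/row [-0.122 -0.046  0.129] rot/row [0.0003 0.0003 0.0022]
tcp [0.583  0.3408 0.2085] n 6 shift/row [-0.086 -0.     0.245] rot/row [ 0.     -0.0069 -0.    ]
tcp [0.5736 0.3389 0.1845] n 4 shift/row [ 0.034 -0.     0.158] rot/row [-0.     -0.0104  0.    ]
tcp [0.5445 0.3329 0.1614] n 8 shift/row [0.107 0.    0.05 ] rot/row [ 0.     -0.0104 -0.    ]
```

```bash
python3 -m creep '[{"translation":[-0.12,-0.05,0.13],"rot":[0,-0.003,0.002],"hand":-1},{"translation":[-0.12,-0.05,0.13],"rot":[0,-0.003,0.002],"hand":-1},{"translation":[-0.09,0,0.24],"rot":[0,-0.006,0],"hand":-1},{"translation":[-0.09,0,0.24],"rot":[0,-0.006,0],"hand":-1},{"translation":[-0.09,0,0.24],"rot":[0,-0.006,0],"hand":-1},{"translation":[-0.09,0,0.24],"rot":[0,-0.006,0],"hand":-1},{"translation":[-0.09,0,0.24],"rot":[0,-0.006,0],"hand":-1},{"translation":[-0.09,0,0.24],"rot":[0,-0.006,0],"hand":-1},{"translation":[0,0,0],"rot":[0,0,0],"hand":-1}]'
python3 -c "
from h import *
plan([(hl(-.022,.18),15,HY,1)]); mould()
s=sensors.observe();print(s['joint_positions'].round(2),s['tcp_rot'])
plan([(hl(-.022,.14),30,HY,5),(hl(-.022,.095),60,HY,8)])"
```

```text
clock: 7.6
ee_pos: [0.5852, 0.3392, 0.2082]
tcp_rot: [3.138, -0.262, -2.938]
force: [-0.9, -0.6, -4.7]
grip_width: 0.0613
grasp_force: 60.0
tcp [0.583  0.3408 0.2085] n 1 shift/row [0.045 0.05  0.005] rot/row [ 0.0007  0.0008 -0.0001]
n 4916 rim z=kx+c [ 0.5858 -0.0146] angle deg in tool 30.4 max x 0.0676 max y range [-0.0302  0.0313]
mould x world [-0.945 -0.193 -0.263] lip tool [0.0555 0.     0.0458] lip world [0.5213 0.3264 0.1796]
[-0.71  0.69  0.32  1.23 -0.27  1.51  1.39] [ 3.13733794 -0.26376323 -2.93783088]
tcp [0.5736 0.3389 0.1845] n 5 shift/row [0.038 0.009 0.132] rot/row [ 0.0001 -0.0082 -0.    ]
tcp [0.5445 0.3329 0.1614] n 8 shift/row [0.107 0.    0.05 ] rot/row [ 0.     -0.0104 -0.    ]
```

```bash
python3 -m creep '[{"translation":[0.05,0.01,0.165],"rot":[0,-0.01,0],"hand":-1},{"translation":[0.05,0.01,0.165],"rot":[0,-0.01,0],"hand":-1},{"translation":[0.05,0.01,0.165],"rot":[0,-0.01,0],"hand":-1},{"translation":[0.05,0.01,0.165],"rot":[0,-0.01,0],"hand":-1},{"translation":[0.11,0,0.05],"rot":[0,-0.0105,0],"hand":-1},{"translation":[0.11,0,0.05],"rot":[0,-0.0105,0],"hand":-1},{"translation":[0.11,0,0.05],"rot":[0,-0.0105,0],"hand":-1},{"translation":[0.11,0,0.05],"rot":[0,-0.0105,0],"hand":-1},{"translation":[0.11,0,0.05],"rot":[0,-0.0105,0],"hand":-1},{"translation":[0.11,0,0.05],"rot":[0,-0.0105,0],"hand":-1},{"translation":[0.11,0,0.05],"rot":[0,-0.0105,0],"hand":-1},{"translation":[0.11,0,0.05],"rot":[0,-0.0105,0],"hand":-1}]'
python3 -m creep '[{"translation":[0,0,0],"rot":[0,0,0],"hand":-1},{"translation":[0,0,0],"rot":[0,0,0],"hand":-1},{"translation":[0,0,0],"rot":[0,0,0],"hand":-1},{"translation":[0,0,0],"rot":[0,0,0],"hand":-1},{"translation":[0,0,0],"rot":[0,0,0],"hand":-1},{"translation":[0,0,0],"rot":[0,0,0],"hand":-1}]'
python3 - <<'E'
from h import *
plan([(hl(-.022,.095),60,HY,1)])
s=sensors.observe();print(s['joint_positions'].round(2))
mould('w3.png')
c,P=snap('side'); a=cv2.cvtColor(c['pixels'],cv2.COLOR_RGB2BGR)[100:210,190:310]
b=cv2.imread('pics/w3.png')
cv2.imwrite('pics/v3.png',np.hstack([cv2.resize(b,(400,300)),cv2.resize(a,(327,300),interpolation=cv2.INTER_CUBIC)]))
E
```

```text
clock: 8.65
ee_pos: [0.5445, 0.333, 0.1625]
tcp_rot: [3.135, 0.519, -2.943]
force: [0.7, 0.4, -2.3]
grip_width: 0.0616
grasp_force: 60.0
clock: 9.15
ee_pos: [0.5449, 0.3333, 0.1621]
tcp_rot: [3.136, 0.518, -2.942]
force: [-0.4, -0.7, -2.1]
grip_width: 0.0617
grasp_force: 60.0
tcp [0.5445 0.3329 0.1614] n 1 shift/row [ 0.019 -0.009  0.009] rot/row [ 0.0005 -0.0001 -0.0006]
[-1.22  0.32  0.58  2.05  0.18  0.36  0.92]
n 4817 rim z=kx+c [ 0.5779 -0.016 ] angle deg in tool 30.0 max x 0.0664 max y range [-0.03    0.0315]
mould x world [-0.495 -0.098 -0.863] lip tool [0.0544 0.     0.0431] lip world [0.5194 0.3284 0.0977]
```

View pics/v3.png

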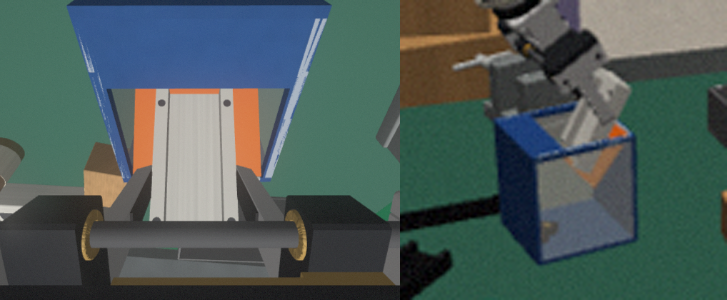

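The channel is empty and dark pieces lie on the hopper floor (side crop ~(548,232)). Raise out, and fit the arm's kinematics to choose a reachable placing azimuth.

```bash
python3 -c "
from h import *
plan([(hl(-.030,.30),60,HY,12)])"
cat > fk.py <<'E'
import numpy as np,itertools
from scipy.spatial.transform import Rotation as Rot
from scipy.optimize import least_squares
D=[([-1.3265,.4178,-.0103,1.614,.0047,1.1107,-.053],[.17615,.59939,.205],[-3.1407,0,2.8558]),
([-.474,.462,.436,1.441,-.231,1.813,1.508],[.4879,.0902,.3198],[3.1412,-.532,3.1004]),
([-.31,.83,.40,1.49,-.29,1.43,1.70],[.5481,.0135,.0562],[-3.139,-.534,3.098]),
([-.63,.85,.29,.86,-.33,1.97,1.38],[.5838,.3463,.2851],[3.121,-.525,-2.903]),
([-.71,.69,.32,1.23,-.27,1.51,1.39],[.5852,.3392,.2082],[3.138,-.262,-2.938]),
([-1.22,.32,.58,2.05,.18,.36,.92],[.5449,.3333,.1621],[3.136,.518,-2.942])]
def fk(q,p,s,n=7):
    R=Rot.from_euler('z',s[0]*q[0]+p[0]);x=np.array([0,0,p[2]])
    def y(R,a):return R*Rot.from_euler('y',a)
    def z(R,a):return R*Rot.from_euler('z',a)
    R=y(R,q[1]);R=z(R,s[1]*q[2]);x=x+R.apply([0,0,p[3]]);R=y(R,q[3]);x=x+R.apply([0,0,p[4]])
    R=z(R,s[2]*q[4]);R=y(R,q[5]);R=z(R,s[3]*q[6]+p[1]);return x+R.apply([p[6],0,p[5]]),R
def res(p,s):
    o=[]
    for q,t,r in D:
        x,R=fk(q,p,s);o+=list((x-t)*3)+list((R.inv()*Rot.from_euler('xyz',r)).as_rotvec())
    return o
if __name__=='__main__':
    b=[]
    for s in itertools.product([1,-1],repeat=4):
        for c in (0,np.pi/2,np.pi,-np.pi/2):
            f=least_squares(res,[0,c,.36,.48,.48,.3,0],args=(s,));b.append((f.cost,s,f.x))
    b.sort(key=lambda a:a[0])
    for k in b[:3]:print(k)
E
python3 fk.py
```

```text
tcp [0.5524 0.3345 0.3664] n 12 shift/row [-0.225  0.    -0.362] rot/row [ 0. -0. -0.]
(np.float64(0.0016931146384678156), (-1, -1, -1, -1), array([-0.03708752,  1.53818118,  0.31637738,  0.47887703,  0.48082124,
        0.33303062, -0.00670102]))
(np.float64(0.0016931146384678226), (-1, -1, -1, -1), array([-0.03708752,  1.53818118,  0.31637738,  0.47887703,  0.48082124,
        0.33303062, -0.00670102]))
(np.float64(0.0016931146384679748), (-1, -1, -1, -1), array([-0.03708752,  1.53818117,  0.31637736,  0.47887705,  0.48082123,
        0.33303063, -0.00670101]))
```

```bash
python3 -m creep '[{"translation":[-0.22,0,-0.36],"rot":[0,0,0],"hand":-1},{"translation":[-0.22,0,-0.36],"rot":[0,0,0],"hand":-1},{"translation":[-0.22,0,-0.36],"rot":[0,0,0],"hand":-1},{"translation":[-0.22,0,-0.36],"rot":[0,0,0],"hand":-1},{"translation":[-0.22,0,-0.36],"rot":[0,0,0],"hand":-1},{"translation":[-0.22,0,-0.36],"rot":[0,0,0],"hand":-1},{"translation":[-0.22,0,-0.36],"rot":[0,0,0],"hand":-1},{"translation":[-0.22,0,-0.36],"rot":[0,0,0],"hand":-1},{"translation":[-0.22,0,-0.36],"rot":[0,0,0],"hand":-1},{"translation":[-0.22,0,-0.36],"rot":[0,0,0],"hand":-1},{"translation":[-0.22,0,-0.36],"rot":[0,0,0],"hand":-1},{"translation":[-0.22,0,-0.36],"rot":[0,0,0],"hand":-1}]'
cat > sim.py <<'E'
from h import *
from fk import fk,Rot,least_squares
p=[-.0371,1.5382,.3164,.4789,.4808,.333,-.0067];s=(-1,)*4
lo=np.array([-2.81,-.39,-1.27,.06,-1.19,.19,-2.82]);hi=np.array([2.81,2.02,1.25,2.57,4.33,2,2.82])
q0=sensors.observe()['joint_positions']
M=np.array([.5294,-.3577,0])
def ik(q,P,R):
    f=least_squares(lambda v:np.r_[(fk(v,p,s)[0]-P)*5,(fk(v,p,s)[1].inv()*R).as_rotvec(),.03*(v-q)],np.clip(q,lo+1e-4,hi-1e-4),bounds=(lo,hi))
    x,Rr=fk(f.x,p,s);return f.x,np.linalg.norm(x-P),(Rr.inv()*R).magnitude()
if __name__=='__main__':
  start=hl(-.03,.30)
  for az in (-40,-10,12,30,56):
    q=q0;y1=np.radians(az+180);mx=0
    for k in range(1,25):
        t=k/24;q,e,r=ik(q,*pose(start*(1-t)+(M+[0,0,.25])*t,60,HY*(1-t)+y1*t));mx=max(mx,e+r)
    print(az,'over',q.round(2),round(mx,3),end=' ')
    for k in range(1,16): q,e,r=ik(q,*pose(M+[0,0,.25],60+2*k,y1));mx=max(mx,e+r)
    print('tilted',q.round(2),round(mx,3),end=' ')
    for k in range(1,21): q,e,r=ik(q,*pose(M+[0,0,.25-.012*k],90,y1));mx=max(mx,e+r)
    print('down',q.round(2),round(mx,3))
E
python3 sim.py; python3 - <<'E'
from h import *
d=np.load('top0.npz');P=d['P']
for n,b in dict(box=(.3,.6,-.9,-.5),box2=(.3,.6,-.55,-.45),nearmat=(.25,.65,-.48,-.2)).items():
    m=(P[...,0]>b[0])&(P[...,0]<b[1])&(P[...,1]>b[2])&(P[...,1]<b[3])&(P[...,2]>.02);q=P[m]
    print(n,len(q),len(q) and (q.min(0).round(3),q.max(0).round(3)))
E
```

```text
clock: 10.25
ee_pos: [0.5505, 0.3336, 0.3651]
tcp_rot: [3.136, 0.517, -2.941]
force: [0.6, 0.4, -4.6]
grip_width: 0.0616
grasp_force: 60.0
-40 over [-0.47  0.23  1.13  1.87 -0.28  0.67  1.65] 0.001 tilted [-0.6  -0.11  1.02  2.33  2.16  0.31 -0.69] 0.004 down [-0.11  0.69  0.61  2.4   3.09  0.83 -2.03] 0.004
-10 over [-0.29  0.28  1.13  1.83 -0.74  0.87  2.57] 0.003 tilted [ 2.    0.18 -1.27  2.08 -0.84  0.46  2.82] 0.223 down [ 1.94  1.12 -1.15  2.09 -0.01  0.19  2.82] 0.318
12 over [ 0.61  0.22  0.16  1.74 -0.57  0.97  2.82] 0.006 tilted [ 1.95  0.56 -1.27  1.88 -0.4   0.72  2.82] 0.218 down [ 1.98  1.28 -1.2   2.08  0.3   0.21  2.82] 0.218
30 over [ 1.47  0.42 -0.9   1.64 -0.18  1.05  2.82] 0.03 tilted [ 1.84  0.77 -1.27  1.68 -0.18  1.    2.82] 0.236 down [ 1.91  1.35 -1.27  1.88  0.42  0.6   2.82] 0.236
56 over [-0.79 -0.3   1.25  1.98  0.08  0.76  2.82] 0.606 tilted [-0.69 -0.39  1.25  2.03 -0.13  0.71  2.82] 0.865 down [-0.68 -0.16  1.25  2.34 -0.12  0.3   2.82] 1.163
box 3448 (array([ 0.308, -0.782,  0.02 ]), array([ 0.526, -0.542,  0.148]))
box2 373 (array([ 0.301, -0.55 ,  0.02 ]), array([ 0.507, -0.462,  0.146]))
nearmat 216 (array([ 0.252, -0.479,  0.02 ]), array([ 0.65 , -0.275,  0.122]))
```

```bash
sed -i 's/(-40,-10,12,30,56)/(-120,-100,-85,-70,-55,-40,-30)/' sim.py; python3 sim.py
```

```text
-120 over [-0.34  0.58  0.98  1.49  0.04  1.26  0.02] 0.0 tilted [-0.56  0.87  1.09  1.49  0.3   1.31 -0.23] 0.0 down [-0.49  1.17  0.93  1.53  0.16  1.08 -0.44] 0.0
-100 over [-0.41  0.47  0.99  1.63  0.11  1.06  0.27] 0.0 tilted [-0.78  0.75  1.2   1.77  0.43  0.94 -0.16] 0.0 down [-0.66  1.12  0.98  1.82  0.29  0.68 -0.41] 0.0
-85 over [-0.44  0.38  1.    1.71  0.13  0.91  0.5 ] 0.0 tilted [-0.91  0.59  1.25  1.96  0.68  0.7  -0.2 ] 0.0 down [-0.74  1.08  1.02  2.02  0.56  0.37 -0.54] 0.0
-70 over [-0.47  0.3   1.03  1.79  0.09  0.79  0.79] 0.0 tilted [-0.97  0.34  1.25  2.13  1.15  0.57 -0.4 ] 0.001 down [-0.68  0.96  0.94  2.19  1.84  0.28 -1.6 ] 0.002
-55 over [-0.48  0.25  1.08  1.84 -0.04  0.7   1.17] 0.001 tilted [-0.96  0.05  1.24  2.26  1.67  0.52 -0.55] 0.001 down [-0.28  0.7   0.59  2.33  2.51  0.65 -1.81] 0.001
-40 over [-0.47  0.23  1.13  1.87 -0.28  0.67  1.65] 0.001 tilted [-0.6  -0.11  1.02  2.33  2.16  0.31 -0.69] 0.004 down [-0.11  0.69  0.61  2.4   3.09  0.83 -2.03] 0.004
-30 over [-0.42  0.23  1.13  1.87 -0.45  0.7   1.97] 0.002 tilted [ 1.17 -0.09 -0.52  2.24 -1.19  0.19  2.79] 0.137 down [ 0.53  0.35  0.12  2.15 -1.19  0.19  2.82] 0.493
```

```bash
cat >> h.py <<'E'
MT=np.array([.522,-.359,0]);MY=np.radians(88)
E
python3 - <<'E'
from h import *
a=hl(-.03,.30);b=MT+[0,0,.24]
plan([(a*(1-t)+b*t,60,HY*(1-t)+MY*t,6) for t in (.25,.5,.75,1)])
E
```

```text
tcp [0.5509 0.1507 0.3514] n 6 shift/row [ 0.036 -0.762  0.043] rot/row [ 0.006  -0.0001  0.0103]
tcp [ 0.5444 -0.0318  0.3364] n 6 shift/row [-0.227 -0.7    0.201] rot/row [0.0059 0.     0.0104]
tcp [ 0.5338 -0.2108  0.3214] n 6 shift/row [-0.448 -0.504  0.328] rot/row [0.0059 0.     0.0104]
tcp [ 0.5211 -0.3851  0.3064] n 6 shift/row [-0.573 -0.216  0.399] rot/row [ 0.0059 -0.      0.0104]
```

```bash
python3 -m creep '[{"translation":[0.1,-0.76,-0.01],"rot":[0.006,0,0.0103],"hand":-1},{"translation":[0.07,-0.76,0.02],"rot":[0.006,0,0.0103],"hand":-1},{"translation":[0.05,-0.76,0.04],"rot":[0.006,0,0.0103],"hand":-1},{"translation":[0.02,-0.76,0.05],"rot":[0.006,0,0.0103],"hand":-1},{"translation":[-0.01,-0.76,0.07],"rot":[0.006,0,0.0103],"hand":-1},{"translation":[-0.03,-0.76,0.09],"rot":[0.006,0,0.0103],"hand":-1},{"translation":[-0.15,-0.73,0.15],"rot":[0.006,0,0.0104],"hand":-1},{"translation":[-0.18,-0.72,0.17],"rot":[0.006,0,0.0104],"hand":-1},{"translation":[-0.21,-0.71,0.19],"rot":[0.006,0,0.0104],"hand":-1},{"translation":[-0.24,-0.69,0.21],"rot":[0.006,0,0.0104],"hand":-1},{"translation":[-0.27,-0.67,0.23],"rot":[0.006,0,0.0104],"hand":-1},{"translation":[-0.3,-0.66,0.25],"rot":[0.006,0,0.0104],"hand":-1}]'
python3 - <<'E'
from h import *
a=hl(-.03,.30);b=MT+[0,0,.24]
plan([(a*(1-t)+b*t,60,HY*(1-t)+MY*t,7) for t in (.75,1)])
print(sensors.observe()['joint_positions'].round(2))
mould()
c,P=snap('side'); a=cv2.cvtColor(c['pixels'],cv2.COLOR_RGB2BGR)[125:205,205:295]
cv2.imwrite('pics/v4.png',cv2.resize(a,(630,560),interpolation=cv2.INTER_CUBIC))
E
```

```text
clock: 11.25
ee_pos: [0.545, -0.0322, 0.3359]
tcp_rot: [-3.139, 0.517, 2.441]
force: [0.7, 0.1, -3.3]
grip_width: 0.0616
grasp_force: 60.0
tcp [ 0.5338 -0.2108  0.3214] n 7 shift/row [-0.385 -0.43   0.279] rot/row [ 0.005  -0.      0.0089]
tcp [ 0.5211 -0.3851  0.3064] n 7 shift/row [-0.492 -0.182  0.342] rot/row [ 0.0051 -0.      0.0089]
[-1.09 -0.08  0.8   1.98  0.58  0.99  0.32]
n 4446 rim z=kx+c [ 0.5792 -0.0196] angle deg in tool 30.1 max x 0.0706 max y range [-0.0263  0.0339]
mould x world [-0.384  0.328 -0.863] lip tool [0.0585 0.     0.0421] lip world [ 0.5213 -0.018   0.2699]
```

View pics/v4.png

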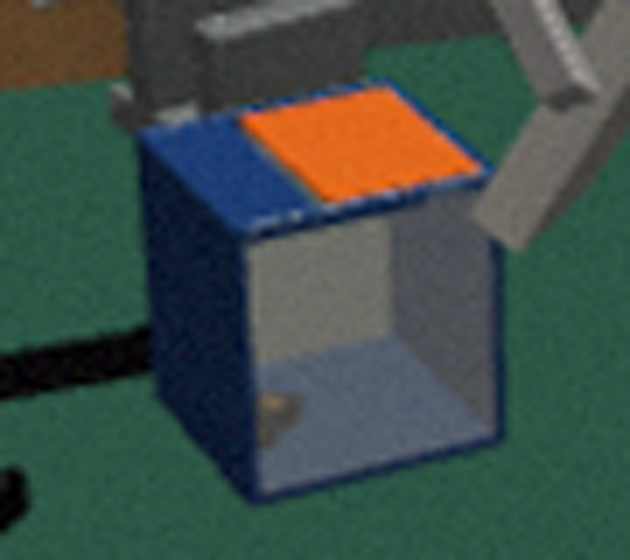

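The flap is shut and the inserts lie in the hopper's near-left corner at (275,415). On to the mat.

```bash
python3 -m creep '[{"translation":[-0.33,-0.48,0.24],"rot":[0.005,0,0.0089],"hand":-1},{"translation":[-0.35,-0.46,0.26],"rot":[0.005,0,0.0089],"hand":-1},{"translation":[-0.37,-0.45,0.27],"rot":[0.005,0,0.0089],"hand":-1},{"translation":[-0.39,-0.43,0.28],"rot":[0.005,0,0.0089],"hand":-1},{"translation":[-0.4,-0.41,0.29],"rot":[0.005,0,0.0089],"hand":-1},{"translation":[-0.42,-0.39,0.3],"rot":[0.005,0,0.0089],"hand":-1},{"translation":[-0.44,-0.38,0.31],"rot":[0.005,0,0.0089],"hand":-1},{"translation":[-0.46,-0.25,0.33],"rot":[0.005,0,0.0089],"hand":-1},{"translation":[-0.47,-0.22,0.33],"rot":[0.005,0,0.0089],"hand":-1},{"translation":[-0.48,-0.2,0.34],"rot":[0.005,0,0.0089],"hand":-1},{"translation":[-0.49,-0.18,0.34],"rot":[0.005,0,0.0089],"hand":-1},{"translation":[-0.5,-0.16,0.35],"rot":[0.005,0,0.0089],"hand":-1}]'
python3 - <<'E'
from h import *
plan([(MT+[0,0,.24],60,MY,3),(MT+[0,0,.2],90,MY,8)])
print(sensors.observe()['joint_positions'].round(2))
E
```

```text
clock: 12.35
ee_pos: [0.5307, -0.3336, 0.3102]
tcp_rot: [3.14, 0.518, 1.671]
force: [0.4, 1.2, -3.1]
grip_width: 0.0615
grasp_force: 60.0
tcp [ 0.5211 -0.3851  0.3064] n 3 shift/row [-0.353 -0.104  0.237] rot/row [ 0.0036 -0.      0.0062]
tcp [ 0.5224 -0.3484  0.2706] n 8 shift/row [0.16  0.    0.004] rot/row [-0.     -0.0104  0.    ]
[-0.57  0.34  1.04  1.77  0.19  0.94  0.41]
```

```bash
python3 -m creep '[{"translation":[-0.35,-0.1,0.24],"rot":[0.0036,0,0.0062],"hand":-1},{"translation":[-0.35,-0.1,0.24],"rot":[0.0036,0,0.0062],"hand":-1},{"translation":[-0.35,-0.1,0.24],"rot":[0.0036,0,0.0062],"hand":-1},{"translation":[0.16,0,0],"rot":[0,-0.0104,0],"hand":-1},{"translation":[0.16,0,0],"rot":[0,-0.0104,0],"hand":-1},{"translation":[0.16,0,0],"rot":[0,-0.0104,0],"hand":-1},{"translation":[0.16,0,0],"rot":[0,-0.0104,0],"hand":-1},{"translation":[0.16,0,0],"rot":[0,-0.0104,0],"hand":-1},{"translation":[0.16,0,0],"rot":[0,-0.0104,0],"hand":-1},{"translation":[0.16,0,0],"rot":[0,-0.0104,0],"hand":-1},{"translation":[0.16,0,0],"rot":[0,-0.0104,0],"hand":-1},{"translation":[0,0,0],"rot":[0,0,0],"hand":-1}]'
python3 - <<'E'
from h import *
plan([(MT+[0,0,.2],90,MY,2),(MT+[0,0,.02],90,MY,12)])
print(sensors.observe()['joint_positions'].round(2))
mould()
E
```

```text
clock: 13.35
ee_pos: [0.5237, -0.3442, 0.269]
tcp_rot: [-3.132, 1.044, 1.552]
force: [0.8, 0.4, -5.8]
grip_width: 0.0615
grasp_force: 60.0
tcp [ 0.5224 -0.3484  0.2706] n 2 shift/row [-0.044 -0.015  0.036] rot/row [0.0003 0.0002 0.0006]
tcp [ 0.5224 -0.3484  0.0906] n 12 shift/row [ 0.324 -0.     0.189] rot/row [0. 0. 0.]
[-0.82  0.74  1.22  1.96  0.52  0.72 -0.2 ]
n 4748 rim z=kx+c [ 0.5825 -0.0179] angle deg in tool 30.2 max x 0.07 max y range [-0.0308  0.0306]
mould x world [-0.003  0.002 -1.   ] lip tool [0.0579 0.     0.0436] lip world [ 0.5228 -0.3539  0.1986]
```

```bash
python3 -m creep '[{"translation":[0.29,-0.01,0.21],"rot":[0,0,0.001],"hand":-1},{"translation":[0.29,-0.01,0.21],"rot":[0,0,0],"hand":-1},{"translation":[0.33,0,0.19],"rot":[0,0,0],"hand":-1},{"translation":[0.33,0,0.19],"rot":[0,0,0],"hand":-1},{"translation":[0.33,0,0.19],"rot":[0,0,0],"hand":-1},{"translation":[0.33,0,0.19],"rot":[0,0,0],"hand":-1},{"translation":[0.33,0,0.19],"rot":[0,0,0],"hand":-1},{"translation":[0.33,0,0.19],"rot":[0,0,0],"hand":-1},{"translation":[0.33,0,0.19],"rot":[0,0,0],"hand":-1},{"translation":[0.33,0,0.19],"rot":[0,0,0],"hand":-1},{"translation":[0.2,0,0.12],"rot":[0,0,0],"hand":-1},{"translation":[0,0,0],"rot":[0,0,0],"hand":-1}]'
python3 - <<'E'
from h import *
plan([(MT+[0,0,.02],90,MY,1),(MT+[0,0,.004],90,MY,6)])
print(sensors.observe()['joint_positions'].round(2))
mould()
c,P=snap('side'); a=cv2.cvtColor(c['pixels'],cv2.COLOR_RGB2BGR)[200:360,230:450]
cv2.imwrite('pics/v5.png',cv2.resize(a,(770,560),interpolation=cv2.INTER_CUBIC))
E
```

```text
clock: 14.4
ee_pos: [0.5216, -0.3496, 0.1103]
tcp_rot: [3.133, 1.039, 1.527]
force: [0.1, 0.1, -3.6]
grip_width: 0.0612
grasp_force: 60.0
tcp [ 0.5224 -0.3484  0.0906] n 1 shift/row [0.441 0.016 0.224] rot/row [ 0.0001 -0.0004 -0.0007]
tcp [ 0.5224 -0.3484  0.0746] n 6 shift/row [ 0.058 -0.     0.034] rot/row [0. 0. 0.]
[-0.71  1.02  1.05  2.    0.43  0.5  -0.39]
n 3 rim z=kx+c [-0.6351  0.0664] angle deg in tool -32.4 max x 0.069 max y range [0.0256 0.0296]
mould x world [ 0.035  0.889 -0.457] lip tool [0.0819 0.     0.0428] lip world [ 0.5225 -0.3452  0.0194]
```

View pics/v5.png

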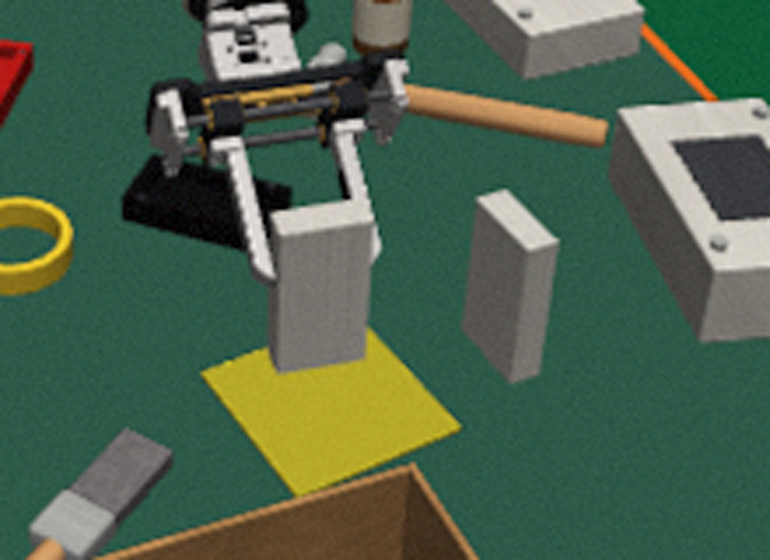

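The mould hangs upright about 36 mm above the mat (foot at (320,365) in the crop), clear of the twin at (510,290). Lower slowly.

```bash
python3 -m creep '[{"translation":[0.09,0,0.05],"rot":[0,0,0],"hand":-1},{"translation":[0.09,0,0.05],"rot":[0,0,0],"hand":-1},{"translation":[0.09,0,0.05],"rot":[0,0,0],"hand":-1},{"translation":[0.09,0,0.05],"rot":[0,0,0],"hand":-1},{"translation":[0.09,0,0.05],"rot":[0,0,0],"hand":-1},{"translation":[0.09,0,0.05],"rot":[0,0,0],"hand":-1},{"translation":[0.05,0,0.03],"rot":[0,0,0],"hand":-1},{"translation":[0.04,0,0.02],"rot":[0,0,0],"hand":-1},{"translation":[0,0,0],"rot":[0,0,0],"hand":-1}]'
python3 -c "
from h import *
plan([(MT+[0,0,.004],90,MY,1)])"
```

```text
clock: 15.25
ee_pos: [0.5224, -0.3485, 0.0831]
tcp_rot: [3.131, 1.041, 1.527]
force: [-0.4, -0.0, -4.3]
grip_width: 0.0614
grasp_force: 60.0
tcp [ 0.5224 -0.3484  0.0746] n 1 shift/row [ 0.185 -0.003  0.106] rot/row [ 0.0003 -0.0002 -0.0007]
```

```bash
python3 -m creep '[{"translation":[0.04,0,0.025],"rot":[0,0,0],"hand":-1},{"translation":[0.04,0,0.025],"rot":[0,0,0],"hand":-1},{"translation":[0.03,0,0.018],"rot":[0,0,0],"hand":-1},{"translation":[0.03,0,0.018],"rot":[0,0,0],"hand":-1},{"translation":[0,0,0],"rot":[0,0,0],"hand":-1},{"translation":[0,0,0],"rot":[0,0,0],"hand":-1}]'
python3 -m creep '[{"translation":[0.02,0,0.012],"rot":[0,0,0],"hand":-1},{"translation":[0.02,0,0.012],"rot":[0,0,0],"hand":-1},{"translation":[0,0,0],"rot":[0,0,0],"hand":-1}]'
```

```text
clock: 15.75
ee_pos: [0.5225, -0.3486, 0.0769]
tcp_rot: [3.131, 1.041, 1.526]
force: [0.8, 0.1, -3.4]
grip_width: 0.0616
grasp_force: 60.0
clock: 16.0
ee_pos: [0.5227, -0.3489, 0.0757]
tcp_rot: [3.13, 1.042, 1.525]
force: [0.6, 4.3, 4.7]
grip_width: 0.0615
grasp_force: 60.0
```

```bash
python3 -m creep '[{"translation":[0,0,0],"rot":[0,0,0],"hand":-1},{"translation":[0,0,0],"rot":[0,0,0],"hand":-1},{"translation":[0,0,0],"rot":[0,0,0],"hand":-1},{"translation":[0,0,0],"rot":[0,0,0],"hand":-1}]' 4
python3 -m creep '[{"translation":[0,0,0],"rot":[0,0,0],"hand":0.34},{"translation":[0,0,0],"rot":[0,0,0],"hand":0.38},{"translation":[0,0,0],"rot":[0,0,0],"hand":0.45},{"translation":[0,0,0],"rot":[0,0,0],"hand":0.55},{"translation":[0,0,0],"rot":[0,0,0],"hand":0.7},{"translation":[0,0,0],"rot":[0,0,0],"hand":0.85},{"translation":[0,0,0],"rot":[0,0,0],"hand":0.85},{"translation":[0,0,0],"rot":[0,0,0],"hand":0.85}]'
```

```text
clock: 16.33
ee_pos: [0.523, -0.3487, 0.0754]
tcp_rot: [3.129, 1.041, 1.525]
force: [2.3, 0.5, 5.7]
grip_width: 0.0619
grasp_force: 4.0
clock: 17.0
ee_pos: [0.5225, -0.3486, 0.075]
tcp_rot: [3.131, 1.041, 1.526]
force: [0.5, 0.7, -0.1]
grip_width: 0.0869
grasp_force: 0.0
```

Released. Back straight out along the tool axis and check.

```bash
python3 -m creep '[{"translation":[0,0,-0.2],"rot":[0,0,0],"hand":0.85},{"translation":[0,0,-0.4],"rot":[0,0,0],"hand":0.85},{"translation":[0,0,-0.5],"rot":[0,0,0],"hand":0.85},{"translation":[0,0,-0.5],"rot":[0,0,0],"hand":0.85},{"translation":[0,0,-0.5],"rot":[0,0,0],"hand":0.85},{"translation":[0,0,-0.5],"rot":[0,0,0],"hand":0.85},{"translation":[0,0,-0.5],"rot":[0,0,0],"hand":0.85},{"translation":[0,0,-0.5],"rot":[0,0,0],"hand":0.85},{"translation":[0,0,-0.3],"rot":[0,0,0],"hand":0.85},{"translation":[0,0,0],"rot":[0,0,0],"hand":0.85},{"translation":[0,0,0],"rot":[0,0,0],"hand":0.85}]'
python3 - <<'E'
from h import *
to([.52,-.2,.2])
for n in('top','side'):
    c,P=snap(n)
    m=(P[...,2]>.112)&(P[...,2]<.135)&(abs(P[...,0]-.59)<.12)&(abs(P[...,1]+.36)<.07)
    for nm,mm in(('mould',m&(P[...,0]<.59)),('twin',m&(P[...,0]>.6))):
        q=P[mm]; r=cv2.minAreaRect((q[:,:2]*1000).astype(np.float32)); print(n,nm,len(q),np.round(r[0],1),np.round(r[1],1),round(r[2],1),np.median(q[:,2]).round(4))
    if n=='side': cv2.imwrite('pics/v6.png',cv2.cvtColor(c['pixels'],cv2.COLOR_RGB2BGR))
E
```

```text
clock: 17.92
ee_pos: [0.5271, -0.2136, 0.1539]
tcp_rot: [3.13, 1.04, 1.526]
force: [-0.4, -1.0, -0.4]
grip_width: 0.0869
grasp_force: 0.0
now 17.92 [ 0.5271 -0.2136  0.1539] [3.13  1.04  1.526] q [-0.96  0.92  1.06  1.99  0.38  0.77 -0.41] F [-0.4 -1.  -0.4] w 0.0869 0.0
units [-0.83 -0.18 -0.87] len rows 1.164818374510076
top mould 206 [ 521.3 -349.6] [26.2 62.7] 87.9 0.1236
top twin 188 [ 663.1 -342.2] [25.1 63.8] 9.7 0.1193
side mould 298 [ 524.8 -347.6] [29.7 62.9] 88.2 0.1229
side twin 238 [ 667.5 -338.9] [29.  64.6] 8.7 0.1192
```

View pics/v6.png

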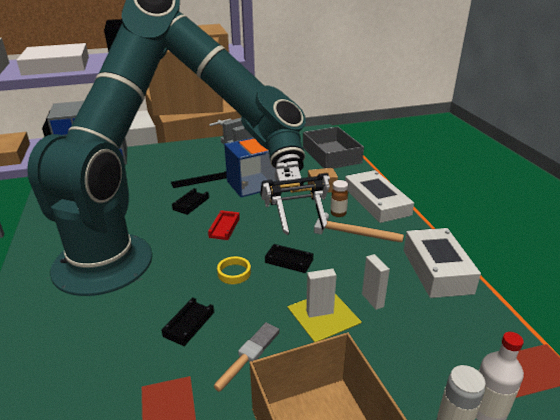

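The mould stands upright on the mat at (320,293), the twin is unmoved at (375,282), the flap is shut and the gripper is clear. Handing in.

```bash
python3 -c "
from plant import robot
print(robot.sign_off())"
```

```text
the job is handed in; nothing more can be done
None
```

I handed the job in at about 18 s of the 64 s allowed; no verdict came back. The last images show the channel empty with dark pieces on the hopper floor (two overlapping, not told apart), the flap shut, the mould released and standing on its open end within about 10 mm of the mat's centre, and the twin where it was.

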